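# Check a dowel on a go / no-go gap gauge

## Robot

A 6-joint arm with a two-finger parallel gripper is mounted at the origin on a cart in front of the work surface, level with it; the furniture and walls round the work are solid. World frame = base frame: x ahead of the robot, y to its left, z up, the work surface at z = 0. Lengths are in mm, angles in rad, forces in N, time in s.
With the tool pointing down it reaches from about 350 to 850 mm from the base axis. Payload 8.1 kg.
Tool frame: the origin (TCP) lies on the mounting face of the last link; the fingertips stand 186 mm ahead of it and the grasp point (between the pads) lies 167 mm ahead of it (env.tcp_to_tips is the z of the fingertips in the tool frame, in mm); z points along the fingers, y is the line along which they close (so a half turn about z gives the same grasp; the last joint's range is limited). The gripper opens to 93 mm and grips with 3 to 60 N. Pads are 15 mm wide; open, the fingers measure 128 mm over their backs; the gripper's body (75 mm by 188 mm) begins 65 mm behind the grasp point.
Start: joints at [1.204, 0.13, 1.488, -0, 1.523, -0.085], TCP at [166.83, 576.346, 404.735] pointing down, gripper open.
Joint ranges: [-2.96, 2.96], [-0.89, 2.26], [0.02, 2.5], [-1.34, 4.48], [0, 2.73], [-2.66, 2.66]. Speed limits (rad/s): [2.39, 2.39, 2.79, 3.14, 3.14, 3.14].

## Interface

Orientations are given as a 3x3 rotation matrix whose columns are the frame's x, y, z axes.
In Python, from rig import status, cams, ticket, env gives the robot as it stands. The module is installed in compiled form; this text tells all that it offers.
- The arm moves only by the tool jog_arm, never from a script. Its arguments are lists of equal length, an entry for each row: "offset": the shift along the tool's x, y, z in units of 50 mm (1.0 is 50 mm), a list of three; "delta_rot": the turn, a rotation vector about the tool's x, y, z in units of 5 degrees (1.0 is 5 degrees), a list of three. In form: {"offset": [[dx, dy, dz], ...], "delta_rot": [[wx, wy, wz], ...]}. A call has 1 to 10 rows; each row shifts and turns the commanded pose from where the row before left it, along the tool's axes as they then stand; what a row does not reach is not made up. A row lasts 1/10 s, in which the tool goes at most 50 mm and 8.59 degrees, less where a joint would pass 70% of its speed; a pose out of reach is approached as far as the arm can. A call is refused whole if a number of a shift passes 1 or a number of a turn 1, either way. A call with a gripper value outside its range is refused whole. "claw" is the finger opening in mm, from 0 to 93, set as the call begins (left out, the last holds). The fingers move at their own pace and stop on an object; "squeeze" is the grip in N (left out, the last holds). Time passes only in rows, so rows that do not move let the fingers close. It gives the time, the measured TCP pose, the force, the opening and the grip force at its end, in the units of the state.
- status.get_obs(): the state, without advancing time (a new reading comes with each control period).
- cams.camera(name): name is "scene" or "side" or "wrist"; returns a dict with "frame" (480x640x3 uint8, red, green, blue), "fx", "fy", "cx", "cy" (pixels), "dist" ([k1, k2, p1, p2, k3] as OpenCV has them; the pictures are not rectified), "R" (3x3) and "t" (3): a world point X has camera coordinates R X + t; the wrist camera has in their place "mount" (4x4, takes a point from camera to tool coordinates, whose origin is the TCP and whose axes are the flange's). Camera axes: x right, y down, z forward; pixel columns grow to the right and rows downward; lengths in mm; the calibration is good to about 2 mm. A picture is of the moment at which its call begins: read the wrist's pose just before it. There is no depth.
- ticket.hand_in(): hands the job in; it is judged then, once.
The state is a dict: "time_s": time; "qpos": joint angles; "joint_velocities": joint speeds; "joint_torque": joint torques, N m; "position": TCP position; "eef_rot": TCP orientation; "force": force on the tool from outside, world axes, zero at the start; "wrist_torque": the same for the moment, N m; "opening": finger opening in mm; "gripper_force": force on a finger pad.
Only numpy, scipy, OpenCV 4.12 (cv2) and the standard library are available. Lean on these libraries where they do the work, as an engineer would, in place of code of your own. Each camera call takes 0.05 s, during which the arm holds its last target. There are 200 camera calls.

## Task

Check the thicker of the two upright steel dowels in the holder block on the U-shaped gap gauge: hold it upright and low, just above or on the worktop, push it in from the gauge's open end right through the wide go gap and on until the narrow no-go gap stops it, and press it there gently (about 10 N, never over 20 N on the gauge) for half a second. Then draw it back out the way it went in, never lifting it inside the gauge, and stand it fully home in the empty middle hole of the holder block and let go. Leave the thin dowel and the other things where they are.

Things in the scene. Friction and masses are not known exactly. Their poses are not given: they have to be found in the camera images.
- thick_dowel: The part to check: plain steel cylinder 20 mm in diameter, 80 mm long, about 0.2 kg, both ends chamfered 1.5 mm. It starts standing in one of the two end holes of the holder. Origin: centre of its underside; z along its axis, up.
- thin_dowel: The other dowel, to be left alone: plain steel cylinder 14 mm in diameter, 80 mm long, standing in the other end hole. Origin: centre of its underside.
- holder: Fixed aluminium block 44 x 150 x 28 mm (its x, y, z) with three blind holes in a row along its y axis, 50 mm apart: 22 mm in diameter, 22 mm deep, 2 mm chamfer at the mouth. A dowel in a hole has its underside 6 mm above the worktop and 58 mm showing above the block. Origin: centre of the underside.
- holder_middle (a point): Centre of the mouth of the holder's empty middle hole, on the block's top face, 28 mm above the worktop; x, y axes as the holder's.
- gauge: Fixed U-shaped steel gap gauge, 30 mm high, no floor: the dowel moves between its rails just above the worktop. Its x axis is the direction of pushing in, from the open end (x = -53 mm) to the bridge (x = 72 mm); z up. Origin: on the centre line at worktop height. Rails 40 mm apart inside, 64 mm over their outsides, low feet to 43 mm either side.
- go_gap (a point): Middle of the go gap on the gauge's centre line, at the jaws' top (30 mm up); axes as the gauge's. Go jaws: gap 22 mm, gauge x = -45 to -20 mm, with a tapered mouth 34 mm wide at x = -53 mm. This point is at x = -32.5 mm.
- nogo_zone (a point): Mark on the gauge (not on the no-go jaws) at gauge x = 30 mm, 30 mm up, on the centre line. The no-go jaws: gap 16 mm, square-edged, rigid, clamp straps to 38 mm high; their front face is set up to 14 mm before or behind this mark, different each time and not measured: feel for it. A 20 mm dowel stops with its axis 6 mm before that face.
- tin: Bystander: low round grey tin, 55 mm across, 16 mm high, near the front edge, between the holder and the gauge. Origin: centre of its underside.
- conn: Bystander: black connector box with white cover, 44 x 62 x 30 mm, beyond the gauge. Origin: centre of its underside.
- spool: Bystander: flat reel, 68 mm across, 13 mm high, lying beyond the gauge on the left. Origin: centre of its underside.

How it is judged:
By the outcome, as a careful person would: the job done as asked, in the order asked, and still so for the second after the job is handed in, with the robot touching nothing.
It also fails if it takes over 72 s, if anything falls off the work surface, if the arm or the gripper's body presses on something with over 40 N, if the wrist force passes 120 N, or if a joint passes its speed limit or range.

## Working session

There is one attempt and no reset: what is moved stays moved. The work goes in short steps, Python scripts to look and compute and a tool call to move; the robot and the scene stay as the last step left them, time stands still between calls to the robot, and variables do not carry over. Pictures are saved under pics/ and viewed, at most 10 in all, crops included, and the job is handed in when it is done.

Besides the shell and the picture viewer there is one more tool, called after "Request:" by a JSON object that holds its "api" and its "payload", one argument or row to a line. jog_arm: Moves the arm, as the interface text tells. Its arguments: {"type":"object","properties":{"offset":{"type":"array"},"delta_rot":{"type":"array"},"claw":{"type":"number"},"squeeze":{"type":"number"}},"required":["offset","delta_rot"]}

```bash
mkdir -p pics
python3 - <<'E'
from rig import status,cams
import cv2,numpy as np,pickle
o=status.get_obs();print({k:np.round(v,3).tolist() for k,v in o.items()})
D={}
for n in ["scene","side","wrist"]:
    c=cams.camera(n);D[n]=c;cv2.imwrite(f"pics/{n}0.png",c["frame"][...,::-1])
    print(n,{k:np.round(v,3).tolist() for k,v in c.items() if k!="frame"})
pickle.dump((o,D),open("d0.pkl","wb"))
E
```

```text
{'time_s': 0.0, 'qpos': [1.204, 0.131, 1.489, -0.0, 1.523, -0.085], 'joint_velocities': [-0.0, 0.001, -0.0, -0.0, 0.001, -0.001], 'joint_torque': [-0.0, -55.982, -49.177, 0.077, 0.035, -0.0], 'position': [166.747, 576.125, 403.694], 'eef_rot': [[-0.961, 0.278, -0.001], [0.278, 0.961, -0.002], [0.0, -0.002, -1.0]], 'force': [-0.384, -0.116, -0.402], 'wrist_torque': [-0.019, -0.058, -0.005], 'gripper_force': 0.0, 'opening': 92.835}
scene {'fx': 488.547, 'fy': 488.547, 'cx': 327.823, 'cy': 246.698, 'dist': [0.003, 0.0, 0.0, 0.0, 0.0], 'R': [[0.753, -0.658, -0.007], [-0.357, -0.399, -0.845], [0.553, 0.638, -0.535]], 't': [-429.107, 264.24, 743.877]}
side {'fx': 558.391, 'fy': 558.391, 'cx': 314.969, 'cy': 237.412, 'dist': [-0.148, 0.0, 0.0, 0.0, 0.0], 'R': [[-0.999, 0.033, -0.012], [0.029, 0.602, -0.798], [-0.019, -0.798, -0.603]], 't': [557.801, 5.205, 1426.164]}
wrist {'fx': 338.817, 'fy': 338.817, 'cx': 320.102, 'cy': 243.966, 'dist': [-0.047, 0.0, 0.0, 0.0, 0.0], 'mount': [[0.0, -0.96, -0.281, 77.865], [1.0, 0.001, -0.001, -0.814], [0.001, -0.281, 0.96, 20.115], [0.0, 0.0, 0.0, 1.0]]}
```

View pics/scene0.png

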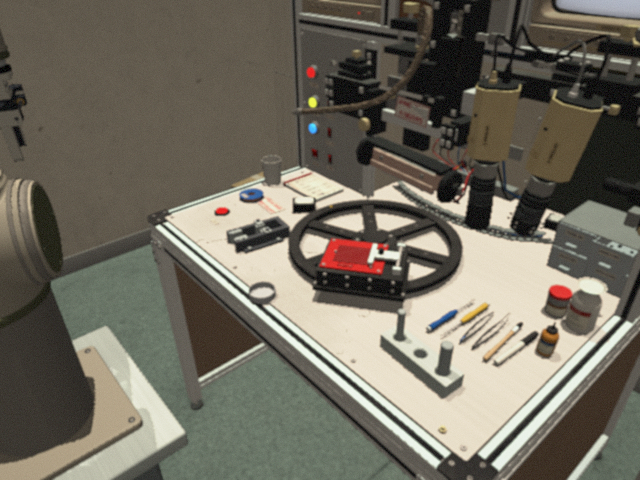

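View pics/side0.png

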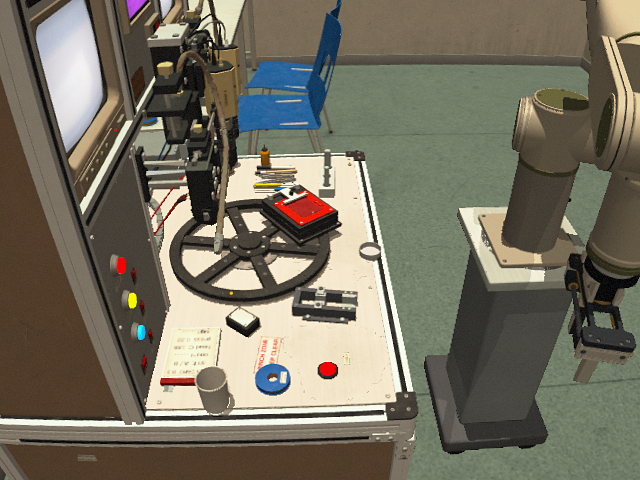

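View pics/wrist0.png

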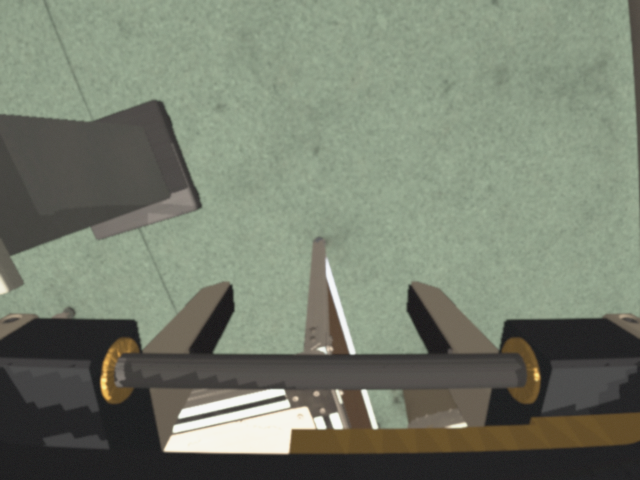

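The scene view shows the holder with the thick dowel on the right (446,345 top) and the thin one at (401,311), the gauge at (258,233) and the tin at (262,290). The side view shows the gauge at (325,303) and the holder at (327,190). The wrist camera sees only floor. Next: rough positions.

```bash
cat > h.py <<'E'
import numpy as np,cv2
def cam(c,o=None):
    K=np.array([[c["fx"],0,c["cx"]],[0,c["fy"],c["cy"]],[0,0,1.]])
    if "mount" in c:
        T=np.eye(4);T[:3,:3]=o["eef_rot"];T[:3,3]=o["position"];M=T@np.array(c["mount"])
        R=M[:3,:3].T;t=-R@M[:3,3]
    else: R=np.array(c["R"]);t=np.array(c["t"])
    return K,np.array(c["dist"],float),R,t
def ray(C,uv):
    K,d,R,t=C;p=cv2.undistortPoints(np.array(uv,float).reshape(-1,1,2),K,d).reshape(-1,2)
    D=np.c_[p,np.ones(len(p))]@R
    return -R.T@t,D/np.linalg.norm(D,axis=1)[:,None]
def plane(C,uv,z):
    o,D=ray(C,uv);return o+D*((z-o[2])/D[:,2])[:,None]
def tri(rays):  # least squares of [(o,d),...]
    A=sum(np.eye(3)-np.outer(d,d) for o,d in rays);b=sum((np.eye(3)-np.outer(d,d))@o for o,d in rays)
    X=np.linalg.solve(A,b);return X,[np.linalg.norm(np.cross(X-o,d)) for o,d in rays]
def proj(C,X):
    K,d,R,t=C;return cv2.projectPoints(np.array(X,float).reshape(-1,1,3),cv2.Rodrigues(R)[0],t,K,d)[0].reshape(-1,2)
E
python3 - <<'E'
import pickle,cv2,numpy as np
from h import *
o,D=pickle.load(open("d0.pkl","rb"))
s=cam(D["scene"]);e=cam(D["side"])
print("cam",np.round(ray(s,[[0,0]])[0]),np.round(ray(e,[[0,0]])[0]))
print("dow",plane(s,[[446,345],[401,311]],86).round(), "side",plane(e,[[327,152]],86).round())
print("gauge s",plane(s,[[258,233]],20).round(),"e",plane(e,[[325,303]],20).round(),"tin",plane(s,[[262,290]],16).round(),plane(e,[[370,250]],16).round())
print("red box",plane(s,[[355,255],[315,290],[405,295]],40).round())
a=cv2.imread("pics/scene0.png");b=cv2.imread("pics/side0.png")
A=cv2.resize(a[205:265,215:300],None,fx=4.7,fy=4.7,interpolation=3);B=cv2.resize(b[275:335,280:370],None,fx=4.4,fy=4.4,interpolation=3)
A=cv2.resize(A,(400,282));B=cv2.resize(B,(400,282))
A2=cv2.resize(a[300:400,370:470],(400,300),interpolation=3);B2=cv2.resize(b[140:210,290:360],(400,300),interpolation=3)
cv2.imwrite("pics/c1.png",np.vstack([np.hstack([A,B]),np.hstack([A2,B2])]))
E
```

```text
cam [   6. -652.  618.] [ 584. 1116.  870.]
dow [[ 506. -351.   86.]
 [ 515. -251.   86.]] side [[ 511. -336.   86.]]
gauge s [[540. 220.  20.]] e [[543. 230.  20.]] tin [[421.  32.  16.]] [[424.  44.  16.]]
red box [[ 625.  -26.   40.]
 [ 482.  -64.   40.]
 [ 600. -190.   40.]]
```

View pics/c1.png

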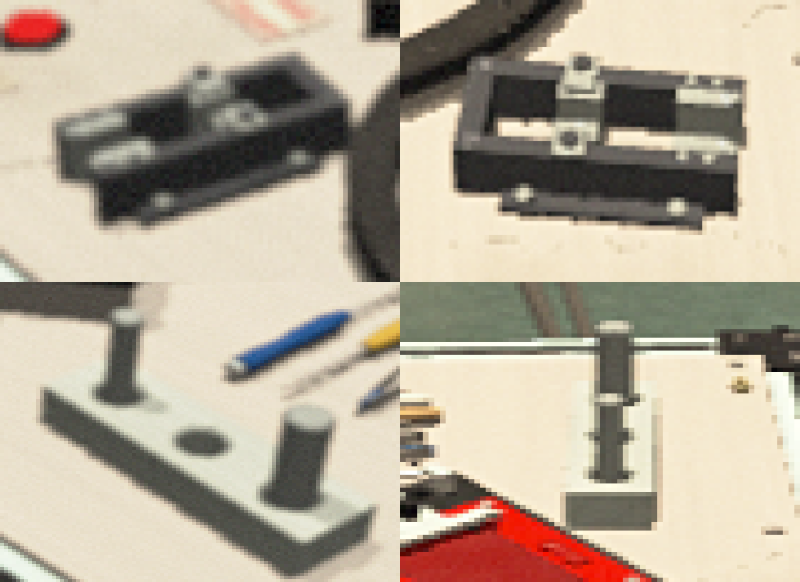

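Thick dowel is at the −y end at about (506,−351), thin at (515,−251), and the gauge at about (541,225), opening toward the robot. Now I plan a move to look down on the gauge.

```bash
cat > plan.py <<'E'
import sys,json,numpy as np
from scipy.spatial.transform import Rotation as Ro
from rig import status
# args: x y z yaw(deg of tool y axis, tool down) nrows
def plan(x,y,z,yaw,n):
    o=status.get_obs();p=np.array(o["position"]);R=np.array(o["eef_rot"])
    c,s=np.cos(np.radians(yaw)),np.sin(np.radians(yaw))
    Rt=np.array([[-s,c,0],[c,s,0],[0,0,-1.]])
    w=Ro.from_matrix(R.T@Rt).as_rotvec();d=np.array([x,y,z])-p
    O=[];W=np.round(np.degrees(w)/5/n,2)
    for i in range(n):
        O.append(np.round(R.T@d/n/50,2).tolist());R=R@Ro.from_rotvec(np.radians(W*5)).as_matrix()
    print(json.dumps({"offset":O,"delta_rot":[W.tolist()]*n}),"norm/row",np.linalg.norm(d)/n)
if __name__=="__main__": plan(*map(float,sys.argv[1:5]),int(sys.argv[5]))
E
python3 plan.py 520 215 404 0 20
```

```text
{"offset": [[-0.44, -0.25, 0.0], [-0.45, -0.22, 0.0], [-0.47, -0.19, 0.0], [-0.48, -0.16, 0.0], [-0.49, -0.13, 0.0], [-0.5, -0.1, 0.0], [-0.5, -0.06, 0.0], [-0.5, -0.03, 0.0], [-0.51, 0.0, 0.0], [-0.5, 0.03, 0.0], [-0.5, 0.07, 0.0], [-0.5, 0.1, 0.0], [-0.49, 0.13, 0.0], [-0.48, 0.16, 0.0], [-0.47, 0.19, 0.0], [-0.45, 0.22, 0.0], [-0.44, 0.25, 0.0], [-0.42, 0.28, 0.0], [-0.4, 0.3, 0.0], [-0.38, 0.33, 0.0]], "delta_rot": [[-0.0, 0.0, 0.74], [-0.0, 0.0, 0.74], [-0.0, 0.0, 0.74], [-0.0, 0.0, 0.74], [-0.0, 0.0, 0.74], [-0.0, 0.0, 0.74], [-0.0, 0.0, 0.74], [-0.0, 0.0, 0.74], [-0.0, 0.0, 0.74], [-0.0, 0.0, 0.74], [-0.0, 0.0, 0.74], [-0.0, 0.0, 0.74], [-0.0, 0.0, 0.74], [-0.0, 0.0, 0.74], [-0.0, 0.0, 0.74], [-0.0, 0.0, 0.74], [-0.0, 0.0, 0.74], [-0.0, 0.0, 0.74], [-0.0, 0.0, 0.74], [-0.0, 0.0, 0.74]]} norm/row 25.259992997374248
```

Request:
{"api": "jog_arm", "payload": {
  "offset": [
    [-0.44,-0.25,0],
    [-0.45,-0.22,0],
    [-0.47,-0.19,0],
    [-0.48,-0.16,0],
    [-0.49,-0.13,0],
    [-0.5,-0.1,0],
    [-0.5,-0.06,0],
    [-0.5,-0.03,0],
    [-0.51,0,0],
    [-0.5,0.03,0]
  ],
  "delta_rot": [
    [0,0,0.74],
    [0,0,0.74],
    [0,0,0.74],
    [0,0,0.74],
    [0,0,0.74],
    [0,0,0.74],
    [0,0,0.74],
    [0,0,0.74],
    [0,0,0.74],
    [0,0,0.74]
  ]
}}

```text
time_s: 1.15
position: [343.8, 394.6, 404.4]
eef_rot: [[-0.598, 0.802, -0.0], [0.802, 0.598, -0.0], [-0.0, -0.0, -1.0]]
force: [0.2, -0.6, -0.5]
opening: 92.9
gripper_force: 0.0
```

Request:
{"api": "jog_arm", "payload": {
  "offset": [
    [-0.5,0.07,0],
    [-0.5,0.1,0],
    [-0.49,0.13,0],
    [-0.48,0.16,0],
    [-0.47,0.19,0],
    [-0.45,0.22,0],
    [-0.44,0.25,0],
    [-0.42,0.28,0],
    [-0.4,0.3,0],
    [-0.38,0.33,0]
  ],
  "delta_rot": [
    [0,0,0.74],
    [0,0,0.74],
    [0,0,0.74],
    [0,0,0.74],
    [0,0,0.74],
    [0,0,0.74],
    [0,0,0.74],
    [0,0,0.74],
    [0,0,0.74],
    [0,0,0.74]
  ]
}}

```text
time_s: 2.15
position: [520.4, 214.2, 404.4]
eef_rot: [[0.005, 1.0, -0.001], [1.0, -0.005, -0.0], [-0.0, -0.001, -1.0]]
force: [0.4, 0.7, -0.8]
opening: 92.7
gripper_force: 0.0
```

Request:
{"api": "jog_arm", "payload": {
  "offset": [
    [0,0,0],
    [0,0,0],
    [0,0,0]
  ],
  "delta_rot": [
    [0,0,0],
    [0,0,0],
    [0,0,0]
  ]
}}

```text
time_s: 2.45
position: [519.3, 215.6, 404.5]
eef_rot: [[0.001, 1.0, -0.001], [1.0, -0.001, 0.0], [0.0, -0.001, -1.0]]
force: [0.1, -0.0, -0.3]
opening: 92.9
gripper_force: 0.0
```

```bash
cat > shot.py <<'E'
import sys,pickle,cv2
from rig import status,cams
n=sys.argv[1];o=status.get_obs();c=cams.camera("wrist")
pickle.dump((o,c),open(n+".pkl","wb"));cv2.imwrite(f"pics/{n}.png",c["frame"][...,::-1]);print(o["time_s"],o["position"])
E
python3 shot.py g1; python3 plan.py 500 -70 404 0 7
```

```text
2.45 [519.30034894 215.63094865 404.51262786]
{"offset": [[-0.82, -0.05, 0.0], [-0.82, -0.05, 0.0], [-0.82, -0.05, 0.0], [-0.82, -0.05, 0.0], [-0.82, -0.05, 0.0], [-0.82, -0.05, 0.0], [-0.82, -0.05, 0.0]], "delta_rot": [[-0.0, -0.0, -0.0], [-0.0, -0.0, -0.0], [-0.0, -0.0, -0.0], [-0.0, -0.0, -0.0], [-0.0, -0.0, -0.0], [-0.0, -0.0, -0.0], [-0.0, -0.0, -0.0]]} norm/row 40.91715907377943
```

View pics/g1.png

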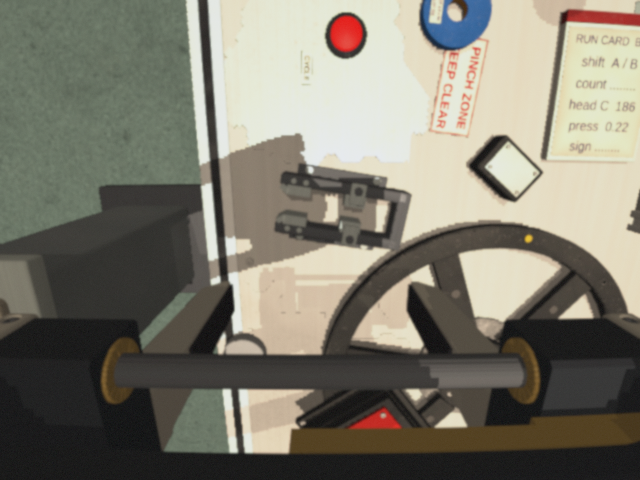

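The wrist view shows the gauge at (285–408, 165–250), open end left, with the no-go straps at (355,195) and (350,230). I'll take a second, lower view for height and precision.

Request:
{"api": "jog_arm", "payload": {
  "offset": [
    [0,0.1,0.5],
    [0,0.1,0.5],
    [0,0.1,0.5],
    [0,0.1,0.5],
    [0,0,0],
    [0,0,0]
  ],
  "delta_rot": [
    [0,0,0],
    [0,0,0],
    [0,0,0],
    [0,0,0],
    [0,0,0],
    [0,0,0]
  ]
}}

```text
time_s: 3.1
position: [539.3, 215.6, 304.9]
eef_rot: [[0.001, 1.0, -0.001], [1.0, -0.001, -0.0], [-0.0, -0.001, -1.0]]
force: [1.3, 0.5, 0.1]
opening: 92.7
gripper_force: 0.0
```

```bash
python3 shot.py g2
python3 - <<'E'
import cv2
a=cv2.imread("pics/g2.png");cv2.imwrite("pics/g2c.png",cv2.resize(a[80:290,200:480],(800,600),interpolation=3))
E
```

```text
3.1 [539.27194216 215.59453501 304.85558001]
```

View pics/g2c.png

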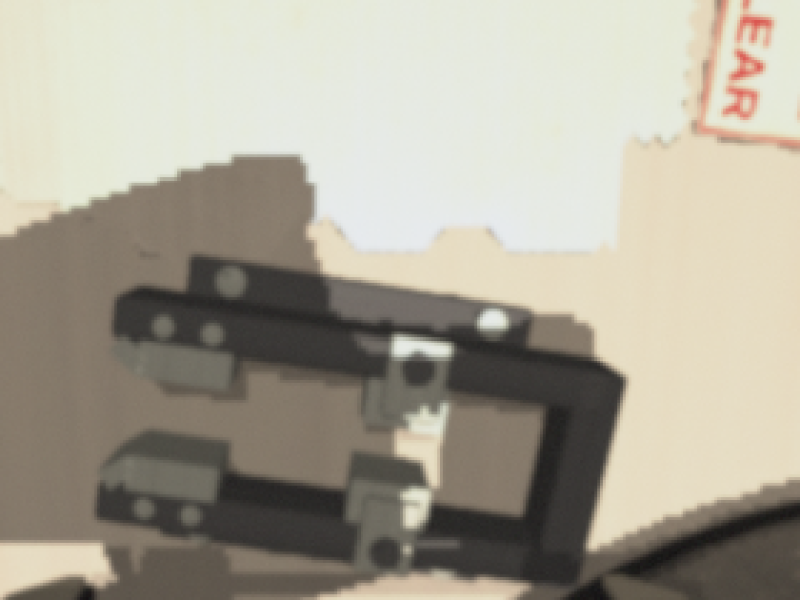

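The crop shows bridge top corners at (625,378) and (578,583), the lower-rail open-end corner at (97,518), and the go jaws on the left. I'll cast those, triangulate against the side view, and project the known layout back as a check.

```bash
cat > gm.py <<'E'
import pickle,cv2,numpy as np
from h import *
o,c=pickle.load(open("g2.pkl","rb"));W=cam(c,o)
_,D=pickle.load(open("d0.pkl","rb"));S=cam(D["side"])
cr=lambda p:[200+p[0]*280/800-.0,80+p[1]*210/600]
A,B,C=plane(W,[cr((625,378)),cr((578,583)),cr((97,518))],30)
print(A,B,C,"AB",np.linalg.norm(A-B),"BC",np.linalg.norm(B-C))
for p,q in(((625,378),(292.4,306.9)),((578,583),(295.7,286.7))):
    r1=ray(W,[cr(p)]);r2=ray(S,[q]);print("tri",*tri([(r1[0],r1[1][0]),(r2[0],r2[1][0])]))
ux=B-C;n=A-B
yaw=(np.arctan2(ux[1],ux[0])+np.arctan2(-n[0],n[1]))/2
print("yaws",np.degrees([np.arctan2(ux[1],ux[0]),np.arctan2(-n[0],n[1])]))
yaw=np.arctan2(ux[1],ux[0])
x=np.array([np.cos(yaw),np.sin(yaw),0]);y=np.array([-x[1],x[0],0])
O=(A+B)/2-72*x;print("origin",O,np.degrees(yaw))
im=cv2.resize(c["frame"][80:290,200:480,::-1],(800,600),interpolation=3)
def seg(pts,col):
    q=[((u-200)*800/280,(v-80)*600/210) for u,v in proj(W,[O+a*x+b*y+[0,0,h-30] for a,b,h in pts])]
    cv2.polylines(im,[np.int32(q)],False,col,1)
for s in(1,-1):
    seg([(-53,s*17,30),(-45,s*11,30),(-20,s*11,30),(-20,s*20,30),(72,s*20,30)],(0,0,255))
    seg([(-53,s*32,30),(72,s*32,30)],(0,255,0));seg([(-53,s*17,30),(-53,s*32,30)],(0,255,0))
seg([(72,-32,30),(72,32,30)],(255,0,0));seg([(-60,0,0),(70,0,0)],(255,0,255))
cv2.imwrite("pics/ov.png",im)
E
python3 gm.py
```

```text
[614.64663054 243.33783278  30.        ] [606.01288734 184.03940981  30.        ] [470.27948594 203.69683765  30.        ] AB 59.92365549635195 BC 137.14944668156596
tri [615.55346538 242.43257132  23.70149239] [np.float64(0.9479559924693226), np.float64(0.9479559924694242)]
tri [606.80345728 183.05236159  27.98401443] [np.float64(0.27186356626133834), np.float64(0.27186356626140257)]
yaws [-8.24049971 -8.2839525 ]
origin [539.07314699 224.00827506  30.        ] -8.240499711300162
```

View pics/ov.png

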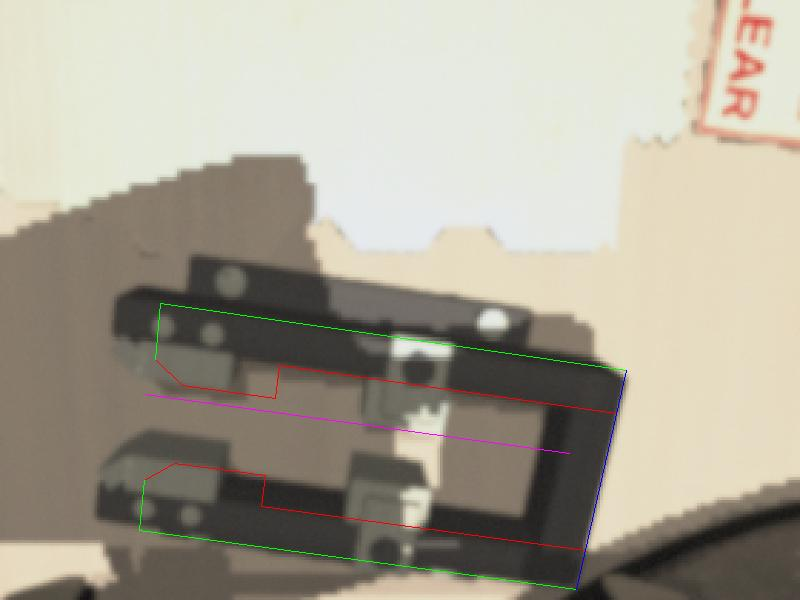

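The 137 mm length fits a bridge whose inner face is at x=72 with a 12 mm thickness. I'll redo it with that and enlarge the go-jaw region.

```bash
sed -i 's/-72\*x;/-84*x;/' gm.py; python3 gm.py | tail -1
cat >> gm.py <<'E'
k=8;x0,y0=225,155
im=cv2.resize(c["frame"][y0:y0+70,x0:x0+100,::-1],(800,560),interpolation=3)
def seg(pts,col):
    q=[((u-x0+.5)*k,(v-y0+.5)*k) for u,v in proj(W,[O+a*x+b*y+[0,0,h-30] for a,b,h in pts])]
    cv2.polylines(im,[np.int32(q)],False,col,1)
for s in(1,-1):
  for h,col in((30,(0,0,255)),(0,(0,255,255))):
    seg([(-53,s*17,h),(-45,s*11,h),(-20,s*11,h),(-20,s*20,h),(72,s*20,h)],col)
  seg([(-53,s*17,30),(-53,s*32,30),(84,s*32,30)],(0,255,0))
cv2.imwrite("pics/ov2.png",im)
E
python3 gm.py|tail -1
```

```text
origin [527.197045   225.72821736  30.        ] -8.240499711300162
origin [527.197045   225.72821736  30.        ] -8.240499711300162
```

View pics/ov2.png

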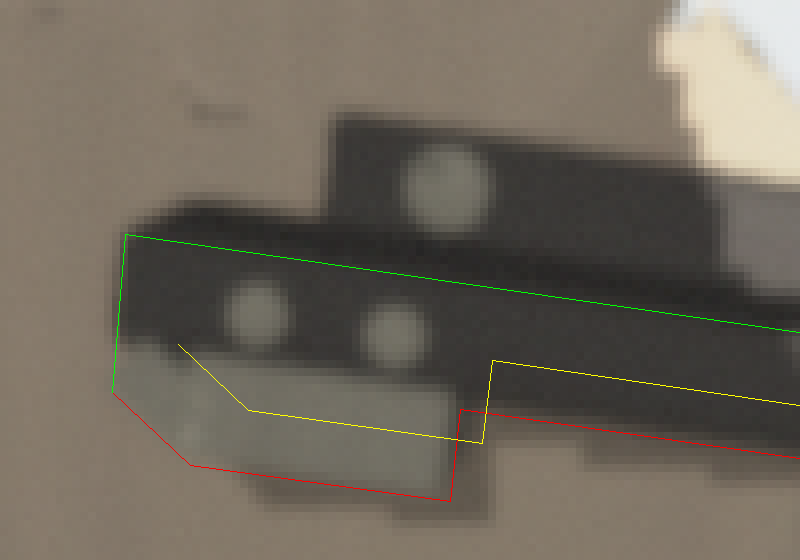

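The overlay fits the upper go jaw within about a pixel (jaw edge at crop (440,490), prediction 500). I'll refine it numerically with an intensity profile across the gap.

```bash
cat >> gm.py <<'E'
g=cv2.cvtColor(c["frame"],cv2.COLOR_RGB2GRAY).astype(np.float32)
def prof(P):
    q=proj(W,P).astype(np.float32);return cv2.remap(g,q[:,:1],q[:,1:],1).ravel()
ys=np.arange(-40,41,1.);P=np.mean([prof([O+a*x+b*y for b in ys]) for a in np.arange(-42,-22,2)],0)
print("ACROSS go");print(' '.join(f"{int(b)}:{int(v)}" for b,v in zip(ys,P)))
xs=np.arange(-60,95,1.);
for nm,bs in(("rail+",[24,26,28]),("jaw+",[13,14,15]),("jaw-",[-13,-14,-15])):
    P=np.mean([prof([O+a*x+b*y for a in xs]) for b in bs],0);print(nm,' '.join(f"{int(b)}:{int(v)}" for b,v in zip(xs,P)))
E
python3 gm.py|sed -n '/ACROSS/,$p'; python3 plan.py 510 -320 405 0 14
```

```text
ACROSS go
-40:92 -39:93 -38:94 -37:95 -36:100 -35:109 -34:115 -33:112 -32:100 -31:83 -30:66 -29:59 -28:65 -27:75 -26:82 -25:84 -24:82 -23:75 -22:68 -21:74 -20:93 -19:106 -18:109 -17:109 -16:109 -15:109 -14:109 -13:109 -12:108 -11:101 -10:89 -9:78 -8:76 -7:75 -6:76 -5:76 -4:77 -3:85 -2:103 -1:118 0:122 1:123 2:123 3:123 4:123 5:123 6:123 7:122 8:116 9:106 10:97 11:98 12:104 13:109 14:110 15:110 16:110 17:111 18:111 19:111 20:109 21:100 22:79 23:68 24:75 25:83 26:87 27:86 28:79 29:68 30:59 31:55 32:51 33:44 34:41 35:45 36:63 37:84 38:92 39:95 40:96
rail+ -60:123 -59:123 -58:122 -57:122 -56:121 -55:119 -54:106 -53:77 -52:58 -51:56 -50:57 -49:57 -48:56 -47:56 -46:56 -45:56 -44:59 -43:71 -42:91 -41:103 -40:106 -39:102 -38:89 -37:68 -36:57 -35:55 -34:55 -33:55 -32:56 -31:59 -30:72 -29:91 -28:103 -27:107 -26:103 -25:92 -24:72 -23:58 -22:56 -21:55 -20:55 -19:55 -18:56 -17:55 -16:56 -15:55 -14:56 -13:55 -12:56 -11:55 -10:55 -9:56 -8:56 -7:55 -6:55 -5:56 -4:56 -3:55 -2:55 -1:55 0:55 1:56 2:56 3:55 4:56 5:56 6:56 7:56 8:56 9:55 10:56 11:58 12:61 13:63 14:68 15:72 16:72 17:71 18:70 19:73 20:93 2
[... 2555 characters left out ...]
 87:219 88:221 89:220 90:215 91:206 92:196 93:178 94:152
{"offset": [[-0.77, -0.04, -0.14], [-0.77, -0.04, -0.14], [-0.77, -0.04, -0.14], [-0.77, -0.04, -0.14], [-0.77, -0.04, -0.14], [-0.77, -0.04, -0.14], [-0.77, -0.04, -0.14], [-0.77, -0.04, -0.14], [-0.77, -0.04, -0.14], [-0.77, -0.04, -0.14], [-0.77, -0.04, -0.14], [-0.77, -0.04, -0.14], [-0.77, -0.04, -0.14], [-0.77, -0.04, -0.14]], "delta_rot": [[0.0, -0.0, -0.0], [0.0, -0.0, -0.0], [0.0, -0.0, -0.0], [0.0, -0.0, -0.0], [0.0, -0.0, -0.0], [0.0, -0.0, -0.0], [0.0, -0.0, -0.0], [0.0, -0.0, -0.0], [0.0, -0.0, -0.0], [0.0, -0.0, -0.0], [0.0, -0.0, -0.0], [0.0, -0.0, -0.0], [0.0, -0.0, -0.0], [0.0, -0.0, -0.0]]} norm/row 38.964767873488896
```

Go-gap centre comes out at gauge origin about (527.3, 226.2), yaw −8.24°, and the no-go face looks near gauge x≈16. Moving to view the holder.

Request:
{"api": "jog_arm", "payload": {
  "offset": [
    [0,-0.5,-0.5],
    [0,-0.5,-0.5],
    [-0.5,-0.5,-0.5],
    [-0.8,-0.5,-0.5],
    [-0.9,0,0],
    [-0.9,0,0],
    [-0.9,0,0],
    [-0.9,0,0],
    [-0.9,0,0],
    [-0.9,0,0]
  ],
  "delta_rot": [
    [0,0,0],
    [0,0,0],
    [0,0,0],
    [0,0,0],
    [0,0,0],
    [0,0,0],
    [0,0,0],
    [0,0,0],
    [0,0,0],
    [0,0,0]
  ]
}}

```text
time_s: 4.15
position: [440.2, -118.7, 405.9]
eef_rot: [[0.002, 1.0, 0.004], [1.0, -0.002, -0.002], [-0.002, 0.004, -1.0]]
force: [0.6, -1.2, 1.3]
opening: 93.1
gripper_force: 0.0
```

Request:
{"api": "jog_arm", "payload": {
  "offset": [
    [-0.9,0,0],
    [-0.9,0,0],
    [-0.9,0.5,0],
    [-0.8,0.5,0],
    [-0.5,0.4,0],
    [0,0,0],
    [0,0,0],
    [0,0,0]
  ],
  "delta_rot": [
    [0,0,0],
    [0,0,0],
    [0,0,0],
    [0,0,0],
    [0,0,0],
    [0,0,0],
    [0,0,0],
    [0,0,0]
  ]
}}

```text
time_s: 4.95
position: [509.2, -315.2, 404.6]
eef_rot: [[0.002, 1.0, 0.001], [1.0, -0.002, -0.001], [-0.001, 0.001, -1.0]]
force: [-0.2, 0.1, -0.8]
opening: 93.0
gripper_force: 0.0
```

```bash
python3 shot.py h1
```

```text
4.95 [ 509.21076607 -315.21625166  404.61863353]
```

Request:
{"api": "jog_arm", "payload": {
  "offset": [
    [0,0,0.45],
    [0,0,0.45],
    [0,0,0.5],
    [0,0,0],
    [0,0,0]
  ],
  "delta_rot": [
    [0,0,0],
    [0,0,0],
    [0,0,0],
    [0,0,0],
    [0,0,0]
  ]
}}

```text
time_s: 5.5
position: [509.2, -315.3, 334.0]
eef_rot: [[0.002, 1.0, -0.0], [1.0, -0.002, 0.0], [0.0, -0.0, -1.0]]
force: [0.6, 0.4, 0.5]
opening: 92.9
gripper_force: 0.0
```

```bash
python3 shot.py h2
python3 - <<'E'
import cv2,numpy as np
a=cv2.imread("pics/h1.png");b=cv2.imread("pics/h2.png")
cv2.imwrite("pics/hh.png",np.vstack([cv2.resize(a[:330],(575,297),interpolation=2),cv2.resize(b[:330],(575,297),interpolation=2)]))
E
```

```text
5.5 [ 509.17443335 -315.31169548  334.01069023]
```

View pics/hh.png

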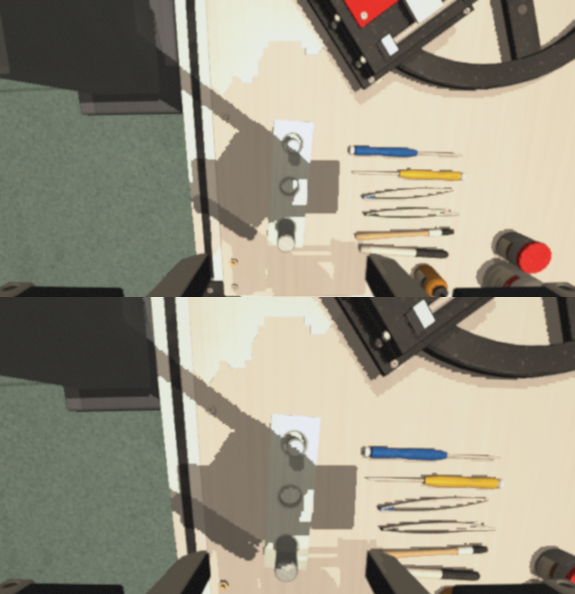

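Both wrist views show the holder running down the picture: in full-image pixels, h1 has the thin top at about (326,156), the empty hole at (322,207) and the thick top at (318,269). In h2 the thick top is at (318,306) and the hole at (323,220). Now fitting circles numerically.

```bash
cat > hm.py <<'E'
import pickle,cv2,numpy as np
from h import *
def circ(img,guess,r,tag):
    g=cv2.cvtColor(img,cv2.COLOR_RGB2GRAY);k=6;h=28
    u,v=guess;c=cv2.resize(g[v-h:v+h,u-h:u+h],None,fx=k,fy=k,interpolation=cv2.INTER_CUBIC)
    c=cv2.createCLAHE(3,(2,2)).apply(c)
    H=cv2.HoughCircles(c,cv2.HOUGH_GRADIENT_ALT,1.5,20,param1=120,param2=.3,minRadius=int(.8*r*k),maxRadius=int(1.25*r*k))
    H=[] if H is None else H[0]
    return [( round(float((x+.5)/k-.5+u-h),2),round(float((y+.5)/k-.5+v-h),2),round(float(q/k),2)) for x,y,q in H]
V=[]
for n in("h1","h2"):
    o,c=pickle.load(open(n+".pkl","rb"));V.append((cam(c,o),c["frame"],o["position"][2]-20))
G={"thick":[(318,269),(318,306),86,10],"hole":[(322,207),(323,220),28,12],"thin":[(326,156),(327,159),86,7]}
for k,(a,b,z,r) in G.items():
  for (C,im,ch),p in zip(V,(a,b)):
    R=r*339/(ch-z)
    for q in circ(im,p,R,k): print(k,"expR",round(R,1),q,plane(C,[q[:2]],z)[0].round(1))
E
python3 hm.py
```

```text
thick expR 11.4 (317.83, 273.08, 9.91) [ 507.6 -354.4   86. ]
thick expR 11.4 (316.83, 251.58, 10.87) [ 506.7 -333.1   86. ]
thick expR 14.9 (319.58, 302.83, 15.03) [ 508.9 -350.3   86. ]
thick expR 14.9 (319.58, 302.83, 12.84) [ 508.9 -350.3   86. ]
hole expR 11.4 (321.83, 206.08, 11.55) [ 511.7 -300.9   28. ]
hole expR 14.2 (322.58, 220.33, 13.86) [ 511.4 -300.7   28. ]
thin expR 7.9 (328.08, 157.33, 8.99) [ 516.7 -248.4   86. ]
thin expR 7.9 (325.83, 162.58, 7.33) [ 514.8 -252.8   86. ]
thin expR 10.4 (326.58, 158.08, 11.75) [ 513.7 -246.3   86. ]
thin expR 10.4 (328.58, 168.08, 10.7) [ 515.  -252.7   86. ]
```

The hole is at (511.5, −300.8), agreeing between the two heights at z=28. The holder y axis is about (0.07,1), putting the thick dowel at (508,−351) and the thin one at (515,−251), spacing 50 mm as expected. I'll go down for the grasp.

Request:
{"api": "jog_arm", "payload": {
  "offset": [
    [-0.4,-0.02,0],
    [-0.31,0,0],
    [0,0,0.3],
    [0,0,0.4],
    [0,0,0.4],
    [0,0,0.4],
    [0,0,0.3],
    [0,0,0.16],
    [0,0,0]
  ],
  "delta_rot": [
    [0,0,0.4],
    [0,0,0.4],
    [0,0,0],
    [0,0,0],
    [0,0,0],
    [0,0,0],
    [0,0,0],
    [0,0,0],
    [0,0,0]
  ]
}}

```text
time_s: 6.45
position: [507.2, -351.3, 233.4]
eef_rot: [[0.072, 0.997, -0.002], [0.997, -0.072, 0.002], [0.002, -0.002, -1.0]]
force: [-0.3, 0.1, 0.1]
opening: 92.9
gripper_force: 0.0
```

```bash
python3 shot.py t1
python3 - <<'E'
import pickle
from h import *
from hm import circ
o,c=pickle.load(open("t1.pkl","rb"));C=cam(c,o)
P=o["position"];print(o["force"],o["eef_rot"])
# predicted px of top centre and r
for X in([508,-351,86],[508,-341,86],[518,-351,86]):print(proj(C,[X]).round(1))
h=[pickle.load(open(n+".pkl","rb")) for n in("h1","h2")]
_,D=pickle.load(open("d0.pkl","rb"))
R=[(lambda r:(r[0],r[1][0]))(ray(cam(c,o),[p])) for (o,c),p in zip(h,((321.83,206.08),(322.58,220.33)))]
print("hole tri wrist",tri(R),"w scene")
R=[(lambda r:(r[0],r[1][0]))(ray(C_,[p])) for C_,p in((cam(h[1][1],h[1][0]),(319.6,302.8)),(cam(D["scene"]),(446.5,344.5)),)]
print("thick tri",tri(R))
E
```

```text
6.45 [ 507.1947899  -351.25527076  233.43572253]
thick expR 11.4 (317.83, 273.08, 9.91) [ 507.6 -354.4   86. ]
thick expR 11.4 (316.83, 251.58, 10.87) [ 506.7 -333.1   86. ]
thick expR 14.9 (319.58, 302.83, 15.03) [ 508.9 -350.3   86. ]
thick expR 14.9 (319.58, 302.83, 12.84) [ 508.9 -350.3   86. ]
hole expR 11.4 (321.83, 206.08, 11.55) [ 511.7 -300.9   28. ]
hole expR 14.2 (322.58, 220.33, 13.86) [ 511.4 -300.7   28. ]
thin expR 7.9 (328.08, 157.33, 8.99) [ 516.7 -248.4   86. ]
thin expR 7.9 (325.83, 162.58, 7.33) [ 514.8 -252.8   86. ]
thin expR 10.4 (326.58, 158.08, 11.75) [ 513.7 -246.3   86. ]
thin expR 10.4 (328.58, 168.08, 10.7) [ 515.  -252.7   86. ]
[-0.27526971  0.12621617  0.08409778] [[ 0.07245493  0.99736956 -0.0020594 ]
 [ 0.99737045 -0.07245143  0.00172553]
 [ 0.00157178 -0.00217901 -0.99999639]]
[[322.  333.9]]
[[320.3 312.9]]
[[345.4 332.4]]
hole tri wrist (array([ 511.59318183, -302.04611923,   21.74273766]), [np.float64(0.10591066599633397), np.float64(0.10591066599648519)]) w scene
thick tri (array([ 508.64589739, -350.59234992,   84.65762592]), [np.float64(0.3806018944077822), np.float64(0.38060189440770364)])
```

The thick dowel triangulates to (508.6, −350.6) with its top at 84.7 mm against the expected 86, and I am on it. Closing.

Request:
{"api": "jog_arm", "payload": {
  "offset": [
    [0,0.02,0],
    [0,0,0],
    [0,0,0],
    [0,0,0],
    [0,0,0],
    [0,0,0],
    [0,0,0],
    [0,0,0],
    [0,0,0],
    [0,0,0]
  ],
  "delta_rot": [
    [0,0,0],
    [0,0,0],
    [0,0,0],
    [0,0,0],
    [0,0,0],
    [0,0,0],
    [0,0,0],
    [0,0,0],
    [0,0,0],
    [0,0,0]
  ],
  "claw": 0,
  "squeeze": 50
}}

```text
time_s: 7.5
position: [508.7, -351.6, 235.1]
eef_rot: [[0.072, 0.997, -0.0], [0.997, -0.072, 0.0], [0.0, -0.0, -1.0]]
force: [0.1, -0.7, -0.1]
opening: 19.3
gripper_force: 50.0
```

Request:
{"api": "jog_arm", "payload": {
  "offset": [
    [0,0,-0.2],
    [0,0,-0.4],
    [0,0,-0.6],
    [0,0,-0.6],
    [0,0,-0.6],
    [0,0,-0.4],
    [0,0,-0.2],
    [0,0,0],
    [0,0,0]
  ],
  "delta_rot": [
    [0,0,0],
    [0,0,0],
    [0,0,0],
    [0,0,0],
    [0,0,0],
    [0,0,0],
    [0,0,0],
    [0,0,0],
    [0,0,0]
  ]
}}

```text
time_s: 8.4
position: [508.5, -351.4, 384.1]
eef_rot: [[0.072, 0.997, -0.001], [0.997, -0.072, 0.001], [0.001, -0.001, -1.0]]
force: [-0.9, 0.3, -2.1]
opening: 19.6
gripper_force: 50.0
```

```bash
python3 shot.py t2
python3 - <<'E'
import cv2,pickle,numpy as np
from rig import cams
from h import *
o,c=pickle.load(open("t2.pkl","rb"));C=cam(c,o);P=o["position"];R=o["eef_rot"]
# expected dowel bottom/top in tool: axis at x=0,y=0; z = 167+63 (bottom), 167-17(top)
for X in([0,0,230],[0,0,150],[10,0,150],[0,10,150],[-10,0,230]):print(X,proj(C,[P+R@np.array(X)]).round(1))
s=cams.camera("scene");pickle.dump(s,open("s2.pkl","wb"))
a=cv2.resize(c["frame"][230:390,220:420,::-1],(600,480),interpolation=2)
S=cam(s);u,v=proj(S,[P+R@np.array([0,0,190.])])[0].astype(int)
print("scene px",[proj(S,[P+R@np.array([0,0,z])]).round(1).tolist() for z in(230.,150.)],u,v)
b=cv2.resize(s["frame"][v-80:v+80,u-35:u+31,::-1],(198,480),interpolation=2)
cv2.imwrite("pics/t2c.png",np.hstack([a,b]))
E
```

```text
8.4 [ 508.51292328 -351.44462179  384.11414755]
[0, 0, 230] [[319.7 266.9]]
[0, 0, 150] [[319.4 330.9]]
[10, 0, 150] [[319.4 310.1]]
[0, 10, 150] [[342.4 330.9]]
[-10, 0, 230] [[319.7 281. ]]
scene px [[[452.8, 309.9]], [[460.4, 265.1]]] 456 288
```

View pics/t2c.png

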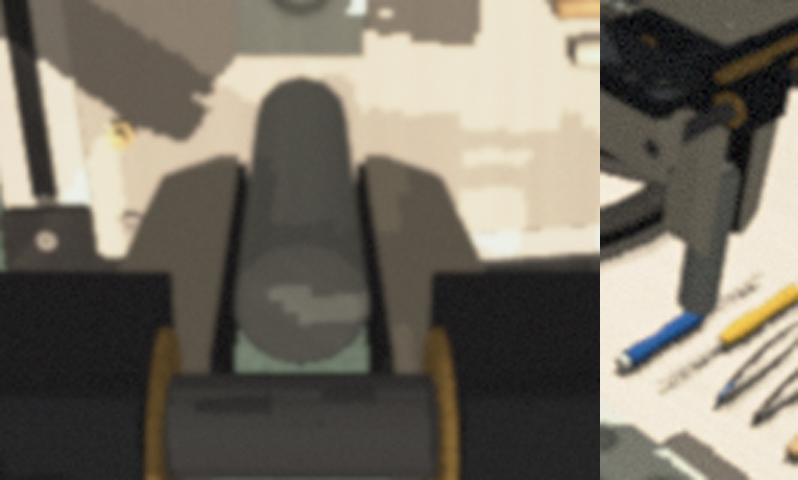

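The dowel is held straight: its top at crop (303,303) is full-image (321,331) against the expected (319.4,330.9), so it is on the tool axis within about 1 mm. Now carry it to the gauge's open end.

```bash
python3 plan.py 448 237.7 384 -8.24 20 | cut -c1-700
python3 - <<'E'
import pickle
from h import *
_,D=pickle.load(open("d0.pkl","rb"))
for z in(100,200):print(plane(cam(D["side"]),[[218,245]],z))
E
```

```text
{"offset": [[0.58, -0.1, 0.0], [0.58, -0.1, 0.0], [0.58, -0.11, 0.0], [0.58, -0.11, 0.0], [0.58, -0.11, 0.0], [0.58, -0.11, 0.0], [0.58, -0.11, 0.0], [0.58, -0.12, 0.0], [0.58, -0.12, 0.0], [0.58, -0.12, 0.0], [0.58, -0.12, 0.0], [0.58, -0.13, 0.0], [0.58, -0.13, 0.0], [0.58, -0.13, 0.0], [0.58, -0.13, 0.0], [0.58, -0.13, 0.0], [0.58, -0.14, 0.0], [0.58, -0.14, 0.0], [0.58, -0.14, 0.0], [0.58, -0.14, 0.0]], "delta_rot": [[-0.0, -0.0, 0.04], [-0.0, -0.0, 0.04], [-0.0, -0.0, 0.04], [-0.0, -0.0, 0.04], [-0.0, -0.0, 0.04], [-0.0, -0.0, 0.04], [-0.0, -0.0, 0.04], [-0.0, -0.0, 0.04], [-0.0, -0.0, 0.04], [-0.0, -0.0, 0.04], [-0.0, -0.0, 0.04], [-0.0, -0.0, 0.04], [-0.0, -0.0, 0.04], [-0.0, -0.0, 0.
[[780.56993607 114.68206575 100.        ]]
[[755.07426952 244.69583047 200.        ]]
```

Request:
{"api": "jog_arm", "payload": {
  "offset": [
    [0.4,-0.3,0],
    [0.58,-0.3,0],
    [0.58,-0.2,0],
    [0.58,-0.2,0],
    [0.58,-0.11,0],
    [0.58,-0.11,0],
    [0.58,-0.11,0],
    [0.58,-0.12,0],
    [0.58,-0.12,0],
    [0.58,-0.12,0]
  ],
  "delta_rot": [
    [0,0,0.04],
    [0,0,0.04],
    [0,0,0.04],
    [0,0,0.04],
    [0,0,0.04],
    [0,0,0.04],
    [0,0,0.04],
    [0,0,0.04],
    [0,0,0.04],
    [0,0,0.04]
  ]
}}

```text
time_s: 9.5
position: [448.7, -63.4, 383.8]
eef_rot: [[0.107, 0.994, -0.002], [0.994, -0.107, 0.001], [0.0, -0.002, -1.0]]
force: [1.1, 0.3, -1.6]
opening: 19.1
gripper_force: 50.0
```

Request:
{"api": "jog_arm", "payload": {
  "offset": [
    [0.58,-0.1,0],
    [0.58,-0.1,0],
    [0.58,-0.1,0],
    [0.58,-0.1,0],
    [0.58,-0.1,0],
    [0.58,-0.1,0],
    [0.58,-0.1,0],
    [0.5,0,0],
    [0.4,0,0],
    [0.2,0,0]
  ],
  "delta_rot": [
    [0,0,0.04],
    [0,0,0.04],
    [0,0,0.04],
    [0,0,0.04],
    [0,0,0.04],
    [0,0,0.04],
    [0,0,0.04],
    [0,0,0.04],
    [0,0,0.04],
    [0,0,0.08]
  ]
}}

```text
time_s: 10.5
position: [445.4, 196.9, 383.8]
eef_rot: [[0.144, 0.99, -0.002], [0.99, -0.144, -0.0], [-0.001, -0.002, -1.0]]
force: [0.1, -0.2, -0.8]
opening: 19.6
gripper_force: 50.0
```

Request:
{"api": "jog_arm", "payload": {
  "offset": [
    [0,0,0],
    [0,0,0],
    [0,0,0]
  ],
  "delta_rot": [
    [0,0,0],
    [0,0,0],
    [0,0,0]
  ]
}}

```text
time_s: 10.8
position: [445.8, 194.8, 384.9]
eef_rot: [[0.146, 0.989, -0.001], [0.989, -0.146, -0.0], [-0.001, -0.0, -1.0]]
force: [-0.3, -0.3, -1.3]
opening: 19.5
gripper_force: 50.0
```

```bash
cat > gp.py <<'E'
import numpy as np
from scipy.spatial.transform import Rotation as Ro
from rig import status
o=status.get_obs();t=np.radians(-8.24);G=np.array([[np.cos(t),-np.sin(t),0],[np.sin(t),np.cos(t),0],[0,0,1]])
p=G.T@(o["position"]-np.array([527.3,226.2,0]));R=o["eef_rot"]
T=G@np.array([[0,1,0],[1,0,0],[0,0,-1.]])
print(round(o["time_s"],2),"gauge TCP",p.round(2),"bottom",round(p[2]-229.1,2),"F gauge",(G.T@o["force"]).round(2),"rot err deg (tool)",np.degrees(Ro.from_matrix(R.T@T).as_rotvec()).round(2),"grip",o["gripper_force"])
E
python3 gp.py
```

```text
10.8 gauge TCP [-76.15 -42.78 384.87] bottom 155.77 F gauge [-0.26 -0.39 -1.33] rot err deg (tool) [-0.03  0.03 -0.15] grip 49.99938189983368
```

Request:
{"api": "jog_arm", "payload": {
  "offset": [
    [0.3,-0.08,0.2],
    [0.3,0,0.4],
    [0.25,0,0.5],
    [0,0,0.5],
    [0,0,0.5],
    [0,0,0.4],
    [0,0,0.2],
    [0,0,0.1],
    [0,0,0],
    [0,0,0]
  ],
  "delta_rot": [
    [0,0,0],
    [0,0,0],
    [0,0,0],
    [0,0,0],
    [0,0,0],
    [0,0,0],
    [0,0,0],
    [0,0,0],
    [0,0,0],
    [0,0,0]
  ]
}}

```text
time_s: 11.8
position: [448.6, 238.3, 246.3]
eef_rot: [[0.145, 0.989, 0.002], [0.989, -0.145, 0.001], [0.001, 0.001, -1.0]]
force: [0.1, -0.4, -1.2]
opening: 19.2
gripper_force: 50.0
```

```bash
python3 gp.py
```

```text
11.8 gauge TCP [-79.63   0.65 246.32] bottom 17.22 F gauge [ 0.11 -0.36 -1.24] rot err deg (tool) [ 0.08 -0.05 -0.12] grip 49.9994820356369
```

Request:
{"api": "jog_arm", "payload": {
  "offset": [
    [-0.01,0,0.14],
    [0,0,0.1],
    [0,0,0.05],
    [0,0,0],
    [0,0,0],
    [0,0,0]
  ],
  "delta_rot": [
    [0,0,0],
    [0,0,0],
    [0,0,0],
    [0,0,0],
    [0,0,0],
    [0,0,0]
  ]
}}

```text
time_s: 12.4
position: [448.0, 237.8, 230.8]
eef_rot: [[0.145, 0.989, 0.0], [0.989, -0.145, 0.0], [0.0, 0.0, -1.0]]
force: [0.7, 0.7, -0.8]
opening: 19.1
gripper_force: 50.0
```

```bash
python3 gp.py; python3 shot.py m1
python3 - <<'E'
# lateral offset of dowel vs go gap in current view: intensity profile along gauge y at z=30, x=-40..-26, free of dowel
import pickle,cv2,numpy as np
from h import *
o,c=pickle.load(open("m1.pkl","rb"));C=cam(c,o)
t=np.radians(-8.24);x=np.array([np.cos(t),np.sin(t),0]);y=np.array([-x[1],x[0],0]);O=np.array([527.3,226.2,30])
g=cv2.cvtColor(c["frame"],cv2.COLOR_RGB2GRAY).astype(np.float32)
ys=np.arange(-14,36,1.)
for xs in(range(-42,-33,2),range(-32,-22,2)):
    q=[proj(C,[O+a*x+b*y for b in ys]).astype(np.float32) for a in xs]
    P=np.mean([cv2.remap(g,k[:,:1],k[:,1:],1).ravel() for k in q],0)
    print(q[0][0],q[-1][-1]);print(' '.join(f"{int(b)}:{int(v)}" for b,v in zip(ys,P)))
E
```

```text
12.4 gauge TCP [-8.0110e+01  1.2000e-01  2.3083e+02] bottom 1.73 F gauge [ 0.56  0.79 -0.77] rot err deg (tool) [ 0.01 -0.01 -0.1 ] grip 49.99952673912048
12.4 [448.03662813 237.80423311 230.82563123]
[384.05807 306.52435] [403.3104 225.5324]
-14:176 -13:183 -12:181 -11:155 -10:97 -9:68 -8:66 -7:66 -6:67 -5:66 -4:66 -3:66 -2:66 -1:67 0:67 1:79 2:115 3:143 4:158 5:169 6:174 7:174 8:172 9:169 10:168 11:188 12:217 13:222 14:222 15:223 16:213 17:169 18:120 19:109 20:107 21:96 22:67 23:68 24:79 25:85 26:87 27:84 28:75 29:61 30:62 31:71 32:66 33:47 34:40 35:41
[400.93158 306.4439 ] [421.3966  225.53604]
-14:135 -13:138 -12:136 -11:116 -10:80 -9:66 -8:66 -7:67 -6:70 -5:71 -4:73 -3:78 -2:81 -1:91 0:101 1:108 2:119 3:122 4:123 5:123 6:123 7:123 8:123 9:123 10:124 11:138 12:160 13:173 14:172 15:158 16:142 17:125 18:112 19:109 20:106 21:91 22:66 23:70 24:81 25:86 26:86 27:82 28:72 29:59 30:61 31:63 32:57 33:45 34:41 35:40
```

The gap edges agree with the lateral alignment to about 0.3 mm. Entering the mouth slowly.

Request:
{"api": "jog_arm", "payload": {
  "offset": [
    [0,0.16,0],
    [0,0.2,0],
    [0,0.1,0],
    [0,0.06,0],
    [0,0.04,0],
    [0,0,0],
    [0,0,0]
  ],
  "delta_rot": [
    [0,0,0],
    [0,0,0],
    [0,0,0],
    [0,0,0],
    [0,0,0],
    [0,0,0],
    [0,0,0]
  ]
}}

```text
time_s: 13.15
position: [475.5, 233.7, 230.5]
eef_rot: [[0.145, 0.989, -0.0], [0.989, -0.145, -0.0], [-0.0, -0.0, -1.0]]
force: [0.8, -0.5, -2.0]
opening: 19.4
gripper_force: 50.0
```

```bash
python3 gp.py
```

```text
13.15 gauge TCP [-5.2300e+01 -4.0000e-02  2.3051e+02] bottom 1.41 F gauge [ 0.83 -0.39 -1.98] rot err deg (tool) [-0.02  0.01 -0.11] grip 49.99951779842377
```

Request:
{"api": "jog_arm", "payload": {
  "offset": [
    [0,0.04,0],
    [0,0.04,0],
    [0,0.02,0],
    [0,0,0]
  ],
  "delta_rot": [
    [0,0,0],
    [0,0,0],
    [0,0,0],
    [0,0,0]
  ]
}}

```text
time_s: 13.55
position: [480.8, 233.0, 230.7]
eef_rot: [[0.145, 0.989, 0.0], [0.989, -0.145, 0.0], [0.0, 0.0, -1.0]]
force: [0.0, 1.0, -1.0]
opening: 19.2
gripper_force: 50.0
```

```bash
python3 gp.py
```

```text
13.55 gauge TCP [-4.7020e+01  5.0000e-02  2.3075e+02] bottom 1.65 F gauge [-0.14  1.   -0.99] rot err deg (tool) [ 0.01 -0.01 -0.11] grip 49.99951958656311
```

Request:
{"api": "jog_arm", "payload": {
  "offset": [
    [0,0.03,0],
    [0,0.03,0],
    [0,0.03,0],
    [0,0.03,0],
    [0,0,0],
    [0,0,0]
  ],
  "delta_rot": [
    [0,0,0],
    [0,0,0],
    [0,0,0],
    [0,0,0],
    [0,0,0],
    [0,0,0]
  ]
}}

```text
time_s: 14.15
position: [486.7, 232.1, 230.7]
eef_rot: [[0.145, 0.989, 0.0], [0.989, -0.145, 0.0], [0.0, 0.0, -1.0]]
force: [1.4, 1.4, -1.9]
opening: 19.3
gripper_force: 50.0
```

```bash
python3 gp.py
```

```text
14.15 gauge TCP [-4.1030e+01 -1.0000e-02  2.3071e+02] bottom 1.61 F gauge [ 1.23  1.6  -1.92] rot err deg (tool) [ 0.02 -0.01 -0.11] grip 49.999473094940186
```

Request:
{"api": "jog_arm", "payload": {
  "offset": [
    [0,0.03,0],
    [0,0.05,0],
    [0,0.05,0],
    [0,0.05,0],
    [0,0,0],
    [0,0,0]
  ],
  "delta_rot": [
    [0,0,0],
    [0,0,0],
    [0,0,0],
    [0,0,0],
    [0,0,0],
    [0,0,0]
  ]
}}

```text
time_s: 14.75
position: [495.6, 230.7, 230.7]
eef_rot: [[0.145, 0.989, 0.0], [0.989, -0.145, -0.0], [-0.0, 0.0, -1.0]]
force: [0.5, 1.2, -1.5]
opening: 19.1
gripper_force: 50.0
```

```bash
python3 gp.py
```

```text
14.75 gauge TCP [-3.198e+01 -9.000e-02  2.307e+02] bottom 1.6 F gauge [ 0.28  1.25 -1.49] rot err deg (tool) [ 0.02  0.   -0.11] grip 49.99955713748932
```

Request:
{"api": "jog_arm", "payload": {
  "offset": [
    [0.006,0.05,0],
    [0,0.08,0],
    [0,0.1,0],
    [0,0.1,0],
    [0,0.1,0],
    [0,0.1,0],
    [0,0.06,0],
    [0,0,0],
    [0,0,0]
  ],
  "delta_rot": [
    [0,0,0],
    [0,0,0],
    [0,0,0],
    [0,0,0],
    [0,0,0],
    [0,0,0],
    [0,0,0],
    [0,0,0],
    [0,0,0]
  ]
}}

```text
time_s: 15.65
position: [524.7, 226.8, 230.6]
eef_rot: [[0.145, 0.989, -0.0], [0.989, -0.145, -0.0], [-0.0, -0.0, -1.0]]
force: [-0.4, -0.6, -1.5]
opening: 19.3
gripper_force: 50.0
```

```bash
python3 gp.py
```

```text
15.65 gauge TCP [-2.6900e+00  1.7000e-01  2.3057e+02] bottom 1.47 F gauge [-0.29 -0.69 -1.48] rot err deg (tool) [-0.02  0.   -0.11] grip 49.99942481517792
```

Request:
{"api": "jog_arm", "payload": {
  "offset": [
    [0,0.03,0],
    [0,0.03,0],
    [0,0.02,0],
    [0,0.02,0],
    [0,0,0]
  ],
  "delta_rot": [
    [0,0,0],
    [0,0,0],
    [0,0,0],
    [0,0,0],
    [0,0,0]
  ]
}}

```text
time_s: 16.15
position: [529.8, 226.0, 230.7]
eef_rot: [[0.145, 0.989, 0.0], [0.989, -0.145, 0.0], [0.0, 0.0, -1.0]]
force: [-0.4, 0.8, -1.8]
opening: 19.3
gripper_force: 50.0
```

```bash
python3 gp.py
```

```text
16.15 gauge TCP [2.450e+00 1.600e-01 2.307e+02] bottom 1.6 F gauge [-0.54  0.68 -1.79] rot err deg (tool) [ 0.01 -0.   -0.11] grip 49.99950885772705
```

Request:
{"api": "jog_arm", "payload": {
  "offset": [
    [0,0.02,0],
    [0,0.02,0],
    [0,0.02,0],
    [0,0,0]
  ],
  "delta_rot": [
    [0,0,0],
    [0,0,0],
    [0,0,0],
    [0,0,0]
  ]
}}

```text
time_s: 16.55
position: [532.7, 225.6, 230.7]
eef_rot: [[0.145, 0.989, 0.0], [0.989, -0.145, 0.0], [0.0, 0.0, -1.0]]
force: [-1.1, 0.2, -1.9]
opening: 19.4
gripper_force: 50.0
```

Request:
{"api": "jog_arm", "payload": {
  "offset": [
    [0,0.01,0],
    [0,0.01,0],
    [0,0,0]
  ],
  "delta_rot": [
    [0,0,0],
    [0,0,0],
    [0,0,0]
  ]
}}

```text
time_s: 16.85
position: [533.6, 225.4, 230.7]
eef_rot: [[0.145, 0.989, 0.0], [0.989, -0.145, -0.0], [-0.0, 0.0, -1.0]]
force: [0.1, -0.2, -0.5]
opening: 19.3
gripper_force: 50.0
```

Request:
{"api": "jog_arm", "payload": {
  "offset": [
    [0,0.01,0],
    [0,0.01,0],
    [0,0,0]
  ],
  "delta_rot": [
    [0,0,0],
    [0,0,0],
    [0,0,0]
  ]
}}

```text
time_s: 17.15
position: [534.6, 225.3, 230.7]
eef_rot: [[0.145, 0.989, 0.0], [0.989, -0.145, 0.0], [0.0, 0.0, -1.0]]
force: [0.1, 0.6, -2.2]
opening: 19.3
gripper_force: 50.0
```

```bash
python3 gp.py
```

```text
17.15 gauge TCP [7.3700e+00 1.8000e-01 2.3069e+02] bottom 1.59 F gauge [-0.03  0.58 -2.22] rot err deg (tool) [ 0.  -0.  -0.1] grip 49.99948561191559
```

Request:
{"api": "jog_arm", "payload": {
  "offset": [
    [0,0.01,0],
    [0,0.01,0],
    [0,0,0]
  ],
  "delta_rot": [
    [0,0,0],
    [0,0,0],
    [0,0,0]
  ]
}}

```text
time_s: 17.45
position: [535.6, 225.2, 230.6]
eef_rot: [[0.145, 0.989, -0.0], [0.989, -0.145, -0.0], [-0.0, 0.0, -1.0]]
force: [0.6, 0.8, -2.1]
opening: 19.4
gripper_force: 50.0
```

Request:
{"api": "jog_arm", "payload": {
  "offset": [
    [0,0.01,0],
    [0,0,0]
  ],
  "delta_rot": [
    [0,0,0],
    [0,0,0]
  ]
}}

```text
time_s: 17.65
position: [536.1, 225.1, 230.7]
eef_rot: [[0.145, 0.989, 0.0], [0.989, -0.145, -0.0], [0.0, 0.0, -1.0]]
force: [-0.5, -0.1, -1.4]
opening: 19.0
gripper_force: 50.0
```

Request:
{"api": "jog_arm", "payload": {
  "offset": [
    [0,0.01,0],
    [0,0,0]
  ],
  "delta_rot": [
    [0,0,0],
    [0,0,0]
  ]
}}

```text
time_s: 17.85
position: [536.6, 225.1, 230.6]
eef_rot: [[0.145, 0.989, -0.0], [0.989, -0.145, 0.0], [0.0, -0.0, -1.0]]
force: [-0.4, 0.5, -0.8]
opening: 19.5
gripper_force: 50.0
```

Request:
{"api": "jog_arm", "payload": {
  "offset": [
    [0,0.01,0],
    [0,0,0]
  ],
  "delta_rot": [
    [0,0,0],
    [0,0,0]
  ]
}}

```text
time_s: 18.05
position: [536.9, 225.0, 230.6]
eef_rot: [[0.145, 0.989, -0.001], [0.989, -0.145, 0.0], [0.0, -0.001, -1.0]]
force: [-1.7, 0.3, -0.8]
opening: 19.2
gripper_force: 50.0
```

Request:
{"api": "jog_arm", "payload": {
  "offset": [
    [0,0.01,0],
    [0,0,0]
  ],
  "delta_rot": [
    [0,0,0],
    [0,0,0]
  ]
}}

```text
time_s: 18.25
position: [537.2, 225.0, 230.5]
eef_rot: [[0.145, 0.989, -0.001], [0.989, -0.145, 0.0], [-0.0, -0.001, -1.0]]
force: [-2.6, 1.0, -1.6]
opening: 19.6
gripper_force: 50.0
```

Request:
{"api": "jog_arm", "payload": {
  "offset": [
    [0,0.01,0],
    [0,0,0]
  ],
  "delta_rot": [
    [0,0,0],
    [0,0,0]
  ]
}}

```text
time_s: 18.45
position: [537.6, 225.0, 230.4]
eef_rot: [[0.145, 0.989, -0.002], [0.989, -0.145, 0.0], [-0.0, -0.002, -1.0]]
force: [-5.2, 1.2, 1.4]
opening: 19.4
gripper_force: 50.0
```

Contact at about gauge x=10, as expected. Building to about 10 N.

Request:
{"api": "jog_arm", "payload": {
  "offset": [
    [0,0.01,0],
    [0,0,0]
  ],
  "delta_rot": [
    [0,0,0],
    [0,0,0]
  ]
}}

```text
time_s: 18.65
position: [537.8, 224.9, 230.3]
eef_rot: [[0.145, 0.989, -0.002], [0.989, -0.145, 0.0], [-0.0, -0.002, -1.0]]
force: [-6.6, 1.8, 1.5]
opening: 19.4
gripper_force: 50.0
```

Request:
{"api": "jog_arm", "payload": {
  "offset": [
    [0,0.01,0],
    [0,0,0]
  ],
  "delta_rot": [
    [0,0,0],
    [0,0,0]
  ]
}}

```text
time_s: 18.85
position: [538.1, 225.0, 230.3]
eef_rot: [[0.145, 0.989, -0.003], [0.989, -0.145, 0.0], [-0.0, -0.003, -1.0]]
force: [-8.4, 2.3, 1.9]
opening: 19.2
gripper_force: 50.0
```

```bash
python3 gp.py
```

```text
18.85 gauge TCP [ 10.86   0.32 230.26] bottom 1.16 F gauge [-8.66  1.05  1.9 ] rot err deg (tool) [-0.18  0.02 -0.09] grip 50.01410186290741
```

Request:
{"api": "jog_arm", "payload": {
  "offset": [
    [0,0.01,0],
    [0,0,0],
    [0,0,0],
    [0,0,0],
    [0,0,0]
  ],
  "delta_rot": [
    [0,0,0],
    [0,0,0],
    [0,0,0],
    [0,0,0],
    [0,0,0]
  ]
}}

```text
time_s: 19.35
position: [538.4, 224.9, 230.2]
eef_rot: [[0.145, 0.989, -0.004], [0.989, -0.145, 0.0], [-0.001, -0.004, -1.0]]
force: [-9.1, 1.9, 3.7]
opening: 19.5
gripper_force: 50.0
```

Request:
{"api": "jog_arm", "payload": {
  "offset": [
    [0,0,0],
    [0,0,0],
    [0,0,0],
    [0,0,0]
  ],
  "delta_rot": [
    [0,0,0],
    [0,0,0],
    [0,0,0],
    [0,0,0]
  ]
}}

```text
time_s: 19.75
position: [538.3, 224.9, 230.2]
eef_rot: [[0.145, 0.989, -0.004], [0.989, -0.145, 0.0], [-0.0, -0.004, -1.0]]
force: [-9.2, 2.3, 3.9]
opening: 19.2
gripper_force: 50.0
```

```bash
python3 gp.py
```

```text
19.75 gauge TCP [ 11.1    0.33 230.18] bottom 1.08 F gauge [-9.39  0.92  3.93] rot err deg (tool) [-0.22  0.03 -0.09] grip 50.02031922340393
```

Request:
{"api": "jog_arm", "payload": {
  "offset": [
    [0,0.01,0],
    [0,0,0],
    [0,0,0],
    [0,0,0],
    [0,0,0],
    [0,0,0],
    [0,0,0],
    [0,0,0]
  ],
  "delta_rot": [
    [0,0,0],
    [0,0,0],
    [0,0,0],
    [0,0,0],
    [0,0,0],
    [0,0,0],
    [0,0,0],
    [0,0,0]
  ]
}}

```text
time_s: 20.55
position: [538.6, 224.9, 230.1]
eef_rot: [[0.145, 0.989, -0.005], [0.989, -0.145, 0.0], [-0.001, -0.005, -1.0]]
force: [-11.7, 3.0, 4.9]
opening: 19.5
gripper_force: 50.0
```

Request:
{"api": "jog_arm", "payload": {
  "offset": [
    [0,-0.05,0],
    [0,-0.05,0],
    [0,-0.08,0],
    [0,-0.1,0],
    [0,-0.1,0],
    [0,-0.1,0],
    [0,-0.1,0],
    [0,-0.1,0],
    [0,0,0]
  ],
  "delta_rot": [
    [0,0,0],
    [0,0,0],
    [0,0,0],
    [0,0,0],
    [0,0,0],
    [0,0,0],
    [0,0,0],
    [0,0,0],
    [0,0,0]
  ]
}}

```text
time_s: 21.45
position: [505.7, 229.6, 230.6]
eef_rot: [[0.145, 0.989, -0.0], [0.989, -0.145, -0.0], [-0.0, -0.0, -1.0]]
force: [-0.9, -0.3, -2.8]
opening: 19.1
gripper_force: 50.0
```

```bash
python3 gp.py
```

```text
21.45 gauge TCP [-21.86   0.29 230.56] bottom 1.46 F gauge [-0.83 -0.41 -2.77] rot err deg (tool) [-0.02  0.01 -0.08] grip 49.9994820356369
```

Pressed at about 12 N. Continue drawing out.

Request:
{"api": "jog_arm", "payload": {
  "offset": [
    [0,-0.1,0],
    [0,-0.1,0],
    [0,-0.1,0],
    [0,-0.1,0],
    [0,-0.1,0],
    [0,-0.15,0],
    [0,-0.2,0],
    [0,-0.25,0],
    [0,-0.2,0],
    [0,-0.1,0]
  ],
  "delta_rot": [
    [0,0,0],
    [0,0,0],
    [0,0,0],
    [0,0,0],
    [0,0,0],
    [0,0,0],
    [0,0,0],
    [0,0,0],
    [0,0,0],
    [0,0,0]
  ]
}}

```text
time_s: 22.45
position: [435.8, 239.8, 230.5]
eef_rot: [[0.145, 0.989, -0.001], [0.989, -0.145, -0.0], [-0.0, -0.0, -1.0]]
force: [0.6, 1.0, -0.9]
opening: 19.4
gripper_force: 50.0
```

```bash
python3 gp.py
```

```text
22.45 gauge TCP [-92.5    0.37 230.5 ] bottom 1.4 F gauge [ 0.47  1.06 -0.95] rot err deg (tool) [-0.03  0.01 -0.07] grip 49.999576807022095
```

Out. Lift, then compare the dowel's position in the hand with that before the check.

Request:
{"api": "jog_arm", "payload": {
  "offset": [
    [0,0,-0.2],
    [0,0,-0.4],
    [0,0,-0.6],
    [0,0,-0.6],
    [0,0,-0.6],
    [0,0,-0.5],
    [0,0,-0.2],
    [0,0,0],
    [0,0,0],
    [0,0,0]
  ],
  "delta_rot": [
    [0,0,0],
    [0,0,0],
    [0,0,0],
    [0,0,0],
    [0,0,0],
    [0,0,0],
    [0,0,0],
    [0,0,0],
    [0,0,0],
    [0,0,0]
  ]
}}

```text
time_s: 23.45
position: [436.7, 239.4, 383.8]
eef_rot: [[0.145, 0.989, -0.003], [0.989, -0.145, -0.001], [-0.002, -0.002, -1.0]]
force: [-0.2, 0.8, -1.4]
opening: 19.4
gripper_force: 50.0
```

```bash
python3 shot.py t3
cat > sil.py <<'E'
import pickle,cv2,numpy as np,sys
# dowel left/right silhouette edges per row, and its lower end, in wrist image
for n in sys.argv[1:]:
    o,c=pickle.load(open(n+".pkl","rb"));g=cv2.GaussianBlur(cv2.cvtColor(c["frame"],cv2.COLOR_RGB2GRAY),(3,3),0).astype(int)
    for v in(252,256,260,264,270,276,284): print(n,v,g[v,296:346:2])
    print(n,"col",g[246:274:2,319:323].mean(1).astype(int))
E
python3 sil.py t2 t3; python3 plan.py 450 -300.8 386 -4 20
```

```text
23.45 [436.71006296 239.41775706 383.78148617]
t2 252 [191 221 227 227 227 228 228 227 227 226 226 225 226 228 229 228 227 226
 226 226 227 227 227 227 227]
t2 256 [227 227 227 227 227 228 228 225 208 183 159 137 126 139 160 174 186 202
 205 209 217 225 228 227 227]
t2 260 [211 218 224 226 227 224 198 136  90  81  80  79  79  79  78  79  85 121
 171 197 204 217 226 227 227]
t2 264 [206 206 207 209 208 169  96  78  79  80  79  79  79  79  79  77  77  76
  90 153 198 211 222 225 224]
t2 270 [207 206 204 202 172 103  77  77  78  79  79  78  79  79  79  77  77  75
  73  99 169 201 205 205 204]
t2 276 [208 206 205 196 145  85  77  78  79  80  78  78  78  79  78  77  76  75
  73  83 146 198 205 205 203]
t2 284 [ 91  96 122 139 101  71  70  75  79  80  79  78  78  78  77  77  76  74
  73  73 105 147 127 102  97]
t2 col [135 175 220 226 207 130  82  79  79  79  79  79  79  79]
t3 252 [ 44  98 145 154 155 154 140 121 126 128 128 128 130 140 158 190 215 223
 220 220 224 224 225 225 225]
t3 256 [ 39  75 135 153 154 154 147 123 113 109 101  93  98 126 160 180 196 204
 203 203 203 206 214 220 225
[... 792 characters left out ...]
.0], [-0.53, 0.08, -0.0], [-0.54, 0.07, -0.0], [-0.54, 0.07, -0.0], [-0.54, 0.07, -0.0], [-0.54, 0.07, -0.0], [-0.54, 0.07, -0.0], [-0.54, 0.07, -0.0], [-0.54, 0.06, -0.0], [-0.54, 0.06, -0.0], [-0.54, 0.06, -0.0], [-0.54, 0.06, -0.0], [-0.54, 0.06, -0.0]], "delta_rot": [[-0.0, 0.0, -0.04], [-0.0, 0.0, -0.04], [-0.0, 0.0, -0.04], [-0.0, 0.0, -0.04], [-0.0, 0.0, -0.04], [-0.0, 0.0, -0.04], [-0.0, 0.0, -0.04], [-0.0, 0.0, -0.04], [-0.0, 0.0, -0.04], [-0.0, 0.0, -0.04], [-0.0, 0.0, -0.04], [-0.0, 0.0, -0.04], [-0.0, 0.0, -0.04], [-0.0, 0.0, -0.04], [-0.0, 0.0, -0.04], [-0.0, 0.0, -0.04], [-0.0, 0.0, -0.04], [-0.0, 0.0, -0.04], [-0.0, 0.0, -0.04], [-0.0, 0.0, -0.04]]} norm/row 27.020514740798472
```

No slip in the hand: the silhouettes are identical. Target TCP for the middle hole is about (511.9, −301.7), from the grasp pose plus 50 mm along the holder axis. Carrying it back.

Request:
{"api": "jog_arm", "payload": {
  "offset": [
    [-0.4,0.09,0],
    [-0.55,0.09,0],
    [-0.55,0.09,0],
    [-0.55,0.09,0],
    [-0.55,0.08,0],
    [-0.55,0.08,0],
    [-0.55,0.08,0],
    [-0.55,0.08,0],
    [-0.55,0.08,0],
    [-0.55,0.07,0]
  ],
  "delta_rot": [
    [0,0,-0.04],
    [0,0,-0.04],
    [0,0,-0.04],
    [0,0,-0.04],
    [0,0,-0.04],
    [0,0,-0.04],
    [0,0,-0.04],
    [0,0,-0.04],
    [0,0,-0.04],
    [0,0,-0.04]
  ]
}}

```text
time_s: 24.5
position: [443.3, -32.1, 384.5]
eef_rot: [[0.11, 0.994, -0.002], [0.994, -0.11, 0.0], [0.0, -0.002, -1.0]]
force: [0.6, -0.1, -2.4]
opening: 19.1
gripper_force: 50.0
```

Request:
{"api": "jog_arm", "payload": {
  "offset": [
    [-0.55,0.07,0],
    [-0.55,0.07,0],
    [-0.55,0.07,0],
    [-0.55,0.07,0],
    [-0.55,0.1,0],
    [-0.55,0.3,0],
    [-0.55,0.4,0],
    [-0.5,0.4,0],
    [-0.4,0.2,0],
    [-0.2,0.1,0]
  ],
  "delta_rot": [
    [0,0,-0.04],
    [0,0,-0.04],
    [0,0,-0.04],
    [0,0,-0.04],
    [0,0,-0.04],
    [0,0,-0.04],
    [0,0,-0.04],
    [0,0,-0.04],
    [0,0,-0.04],
    [0,0,-0.04]
  ]
}}

```text
time_s: 25.5
position: [508.6, -286.9, 383.9]
eef_rot: [[0.077, 0.997, -0.002], [0.997, -0.077, 0.001], [0.001, -0.002, -1.0]]
force: [0.0, 0.6, -1.9]
opening: 19.4
gripper_force: 50.0
```

Request:
{"api": "jog_arm", "payload": {
  "offset": [
    [0,0,0],
    [0,0,0],
    [0,0,0]
  ],
  "delta_rot": [
    [0,0,0],
    [0,0,0],
    [0,0,0]
  ]
}}

```text
time_s: 25.8
position: [508.2, -284.5, 385.5]
eef_rot: [[0.075, 0.997, -0.0], [0.997, -0.075, 0.001], [0.001, -0.0, -1.0]]
force: [-0.4, 0.3, -0.7]
opening: 19.3
gripper_force: 50.0
```

```bash
python3 plan.py 511.9 -301.7 300 -4 5
```

```text
{"offset": [[-0.07, 0.02, 0.34], [-0.07, 0.02, 0.34], [-0.07, 0.02, 0.34], [-0.07, 0.02, 0.34], [-0.07, 0.02, 0.34]], "delta_rot": [[-0.0, -0.0, -0.01], [-0.0, -0.0, -0.01], [-0.0, -0.0, -0.01], [-0.0, -0.0, -0.01], [-0.0, -0.0, -0.01]]} norm/row 17.45963660911509
```

Request:
{"api": "jog_arm", "payload": {
  "offset": [
    [-0.18,0.05,0.2],
    [-0.17,0.05,0.4],
    [0,0,0.5],
    [0,0,0.4],
    [0,0,0.2],
    [0,0,0],
    [0,0,0],
    [0,0,0]
  ],
  "delta_rot": [
    [0,0,-0.03],
    [0,0,-0.02],
    [0,0,0],
    [0,0,0],
    [0,0,0],
    [0,0,0],
    [0,0,0],
    [0,0,0]
  ]
}}

```text
time_s: 26.6
position: [512.7, -303.6, 302.3]
eef_rot: [[0.071, 0.997, 0.002], [0.997, -0.071, -0.001], [-0.001, 0.002, -1.0]]
force: [-0.2, -0.2, -0.9]
opening: 19.4
gripper_force: 50.0
```

```bash
python3 plan.py 511.9 -301.7 259 -4 4
```

```text
{"offset": [[0.01, -0.0, 0.22], [0.01, -0.0, 0.22], [0.01, -0.0, 0.22], [0.01, -0.0, 0.22]], "delta_rot": [[0.01, 0.0, -0.0], [0.01, 0.0, -0.0], [0.01, 0.0, -0.0], [0.01, 0.0, -0.0]]} norm/row 10.825804123965622
```

Down to just above the mouth (bottom at about 30 mm).

Request:
{"api": "jog_arm", "payload": {
  "offset": [
    [0.03,-0.01,0.2],
    [0,0,0.3],
    [0,0,0.2],
    [0,0,0.1],
    [0,0,0],
    [0,0,0],
    [0,0,0]
  ],
  "delta_rot": [
    [0,0,0],
    [0,0,0],
    [0,0,0],
    [0,0,0],
    [0,0,0],
    [0,0,0],
    [0,0,0]
  ]
}}

```text
time_s: 27.3
position: [512.0, -301.9, 261.2]
eef_rot: [[0.071, 0.997, 0.001], [0.997, -0.071, -0.001], [-0.001, 0.001, -1.0]]
force: [-0.1, 0.4, -1.1]
opening: 19.2
gripper_force: 50.0
```

```bash
python3 plan.py 511.9 -301.7 235 -4 4|tail -c 200
```

```text
ffset": [[0.0, -0.0, 0.13], [0.0, -0.0, 0.13], [0.0, -0.0, 0.13], [0.0, -0.0, 0.13]], "delta_rot": [[0.0, 0.0, -0.0], [0.0, 0.0, -0.0], [0.0, 0.0, -0.0], [0.0, 0.0, -0.0]]} norm/row 6.559720076229518
```

Excellent alignment. Insert gently, watching the force.

Request:
{"api": "jog_arm", "payload": {
  "offset": [
    [0,0,0.06],
    [0,0,0.06],
    [0,0,0.06],
    [0,0,0],
    [0,0,0]
  ],
  "delta_rot": [
    [0,0,0],
    [0,0,0],
    [0,0,0],
    [0,0,0],
    [0,0,0]
  ]
}}

```text
time_s: 27.8
position: [511.7, -301.7, 251.4]
eef_rot: [[0.071, 0.997, -0.0], [0.997, -0.071, 0.0], [0.0, -0.0, -1.0]]
force: [-0.2, -0.6, -1.1]
opening: 19.3
gripper_force: 50.0
```

Request:
{"api": "jog_arm", "payload": {
  "offset": [
    [0,0,0.06],
    [0,0,0.06],
    [0,0,0.06],
    [0,0,0],
    [0,0,0]
  ],
  "delta_rot": [
    [0,0,0],
    [0,0,0],
    [0,0,0],
    [0,0,0],
    [0,0,0]
  ]
}}

```text
time_s: 28.3
position: [511.7, -301.7, 242.4]
eef_rot: [[0.071, 0.997, -0.0], [0.997, -0.071, 0.0], [0.0, -0.0, -1.0]]
force: [-1.2, 0.0, -1.7]
opening: 19.5
gripper_force: 50.0
```

Request:
{"api": "jog_arm", "payload": {
  "offset": [
    [0,0,0.05],
    [0,0,0.05],
    [0,0,0.03],
    [0,0,0.01],
    [0,0,0],
    [0,0,0]
  ],
  "delta_rot": [
    [0,0,0],
    [0,0,0],
    [0,0,0],
    [0,0,0],
    [0,0,0],
    [0,0,0]
  ]
}}

```text
time_s: 28.9
position: [511.8, -301.8, 235.7]
eef_rot: [[0.071, 0.997, 0.0], [0.997, -0.071, -0.0], [-0.0, 0.0, -1.0]]
force: [-0.3, -0.4, -0.6]
opening: 19.0
gripper_force: 50.0
```

Request:
{"api": "jog_arm", "payload": {
  "offset": [
    [0,0,0.01],
    [0,0,0],
    [0,0,0]
  ],
  "delta_rot": [
    [0,0,0],
    [0,0,0],
    [0,0,0]
  ]
}}

```text
time_s: 29.2
position: [511.8, -301.8, 235.2]
eef_rot: [[0.071, 0.997, 0.0], [0.997, -0.071, -0.0], [-0.0, 0.0, -1.0]]
force: [-0.8, 0.5, -1.7]
opening: 19.5
gripper_force: 50.0
```

Request:
{"api": "jog_arm", "payload": {
  "offset": [
    [0,0,0.01],
    [0,0,0.01],
    [0,0,0],
    [0,0,0]
  ],
  "delta_rot": [
    [0,0,0],
    [0,0,0],
    [0,0,0],
    [0,0,0]
  ]
}}

```text
time_s: 29.6
position: [511.9, -301.9, 235.1]
eef_rot: [[0.071, 0.997, 0.0], [0.997, -0.071, -0.0], [-0.0, 0.0, -1.0]]
force: [-2.7, 2.2, 6.3]
opening: 19.5
gripper_force: 50.0
```

Seated: the hand stops at the original grasp height, with +6 N from the hole floor. Release moderately; the fingers open along the holder's x, clear of the thin dowel.

Request:
{"api": "jog_arm", "payload": {
  "offset": [
    [0,0,-0.01],
    [0,0,0],
    [0,0,0],
    [0,0,0],
    [0,0,0],
    [0,0,0],
    [0,0,0],
    [0,0,0]
  ],
  "delta_rot": [
    [0,0,0],
    [0,0,0],
    [0,0,0],
    [0,0,0],
    [0,0,0],
    [0,0,0],
    [0,0,0],
    [0,0,0]
  ],
  "claw": 80
}}

```text
time_s: 30.4
position: [511.7, -301.7, 234.6]
eef_rot: [[0.071, 0.997, -0.0], [0.997, -0.071, 0.0], [0.0, -0.0, -1.0]]
force: [-0.2, -1.0, 0.5]
opening: 77.8
gripper_force: 0.0
```

Request:
{"api": "jog_arm", "payload": {
  "offset": [
    [0,0,-0.1],
    [0,0,-0.3],
    [0,0,-0.5],
    [0,0,-0.5],
    [0,0,-0.5],
    [0,0,-0.3],
    [0,0,-0.1],
    [0,0,0],
    [0,0,0],
    [0,0,0]
  ],
  "delta_rot": [
    [0,0,0],
    [0,0,0],
    [0,0,0],
    [0,0,0],
    [0,0,0],
    [0,0,0],
    [0,0,0],
    [0,0,0],
    [0,0,0],
    [0,0,0]
  ]
}}

```text
time_s: 31.4
position: [511.4, -301.5, 347.9]
eef_rot: [[0.071, 0.997, -0.002], [0.997, -0.071, 0.002], [0.001, -0.002, -1.0]]
force: [-0.5, 0.5, -0.4]
opening: 80.0
gripper_force: 0.0
```

```bash
python3 shot.py e1
python3 - <<'E'
import pickle,cv2
from h import *
import io,contextlib
with contextlib.redirect_stdout(io.StringIO()): from hm import circ
from rig import cams
o,c=pickle.load(open("e1.pkl","rb"));C=cam(c,o);X=[512,-300.8,86]
print(o["force"],o["opening"])
q=proj(C,[X])[0];print("pred",q)
for r in circ(c["frame"],tuple(q.astype(int)),10*339/(o["position"][2]-106),""):print(r,plane(C,[r[:2]],86)[0].round(1))
s=cams.camera("scene");S=cam(s);g=cv2.cvtColor(s["frame"],cv2.COLOR_RGB2GRAY).astype(int)
_,D=pickle.load(open("d0.pkl","rb"));g0=cv2.cvtColor(D["scene"]["frame"],cv2.COLOR_RGB2GRAY).astype(int)
# column of grey along the dowel axis: new middle vs the old thick one
a=proj(S,[[511.8,-300.8,z] for z in range(20,110,4)]).round().astype(int);b=proj(S,[[508.6,-350.6,z] for z in range(20,110,4)]).round().astype(int)
print("z   ",list(range(20,110,4)));print("mid new",[int(g[v,u]) for u,v in a]);print("mid old",[int(g0[v,u]) for u,v in a]);print("end old",[int(g0[v,u]) for u,v in b]);print("end new",[int(g[v,u]) for u,v in b])
t=proj(S,[[515,-250.9,z] for z in range(20,110,4)]).round().astype(int)
print("thin old/new",[int(g0[v,u]) for u,v in t],[int(g[v,u]) for u,v in t])
E
```

```text
31.4 [ 511.35848272 -301.49524995  347.93091113]
[-0.46355516  0.51827644 -0.42186309] 80.03379557951357
pred [321.38507142 251.65902024]
(322.58, 251.33, 14.36) [ 512.9 -300.6   86. ]
(322.58, 251.33, 12.11) [ 512.9 -300.6   86. ]
z    [20, 24, 28, 32, 36, 40, 44, 48, 52, 56, 60, 64, 68, 72, 76, 80, 84, 88, 92, 96, 100, 104, 108]
mid new [72, 79, 73, 78, 76, 73, 73, 78, 77, 74, 78, 78, 75, 72, 85, 106, 101, 101, 121, 227, 233, 233, 233]
mid old [84, 82, 80, 83, 146, 184, 224, 225, 224, 225, 223, 226, 226, 225, 227, 228, 227, 226, 227, 226, 226, 227, 227]
end old [69, 68, 70, 77, 70, 72, 69, 71, 68, 72, 70, 65, 69, 75, 114, 184, 196, 195, 199, 226, 224, 202, 165]
end new [92, 85, 86, 88, 122, 199, 231, 235, 230, 179, 118, 119, 122, 116, 121, 185, 237, 233, 231, 236, 231, 210, 173]
thin old/new [99, 75, 74, 76, 73, 72, 72, 71, 71, 70, 70, 68, 66, 67, 80, 124, 193, 202, 127, 77, 106, 84, 47] [87, 76, 78, 76, 79, 74, 78, 71, 76, 79, 81, 81, 76, 72, 77, 85, 109, 106, 88, 82, 116, 88, 52]
```

The dowel stands in the middle hole at the right height (same height profile as before, top centre at (512.9,−300.6)), the thin dowel is unmoved, and the gripper is clear.

```bash
python3 -c "
from rig import ticket;print(ticket.hand_in())"
```

```text
the job is handed in; nothing more can be done
None
```

The thick dowel went through the go gap and stopped at the no-go jaws, where I pressed it at roughly 9–12 N for over a second. I drew it back out level, stood it fully home in the middle hole and let go; the job was handed in at about 31 s, and no verdict came back.

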